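# Lean the diagnostic tablet on the bench stand

### The arm

A 6-joint arm with a two-finger parallel gripper is mounted at the origin on the work surface. World frame = base frame: x ahead of the robot, y to its left, z up, the work surface at z = 0. Lengths are in m, angles in rad, forces in N, time in s.
With the tool pointing down it reaches from about 0.25 to 0.775 m from the base axis. Payload 4 kg.
Tool frame: the origin (TCP) lies midway between the tips of the shut fingers; the grasp point (between the pads) lies 19 mm behind it (grip_point_offset is the distance from the TCP to the grasp point, in m); z points along the fingers, y is the line along which they close (so a half turn about z gives the same grasp; the last joint's range is limited). The gripper opens to 94 mm and grips with 3 to 60 N. Pads are 16 mm wide; open, the fingers measure 119 mm over their backs; the gripper's body (75 mm by 177 mm) begins 78 mm behind the grasp point.
Start: joints at [-1.301, 0.087, 1.371, -0, 1.684, -0.103], TCP at [0.2, -0.512, 0.206] pointing down, gripper open.
Joint ranges: [-3.1, 3.1], [-0.76, 2.03], [0.27, 2.55], [-1.08, 4.22], [0.17, 2.65], [-2.57, 2.57]. Speed limits (rad/s): [2.79, 2.79, 3.14, 3.14, 3.14, 3.14].

### API

Orientations are given as [roll, pitch, yaw] about the fixed x, y, z axes, in that order (R = Rz(yaw) Ry(pitch) Rx(roll)).
In Python, from bench import * gives the robot as it stands.
- The arm moves only by the tool carry_out, never from a script. Its argument "commands" is a list of rows, each a list of 6 numbers: the shift along the tool's x, y, z in m, then the turn, a rotation vector about the tool's x, y, z in rad. In form: [[tx, ty, tz, rx, ry, rz], ...]. A call has exactly 5 rows; each row is the pose to reach, as a shift and turn from the pose commanded when the call began, along the tool's axes at that moment; what a row does not reach only later rows make up. A row lasts 1/10 s, in which the tool goes at most 50 mm and 8.59 degrees, less where a joint would pass 70% of its speed; a pose out of reach is approached as far as the arm can. A call with a gripper value outside its range is refused whole. "jaw" is the opening, from 0 (shut) to 1 (fully open), set as the call begins (left out, the last holds). The fingers move at their own pace and stop on an object; the grip force is fixed at half the most. Time passes only in rows, so rows that repeat a pose let the fingers close, or fill a call up. It gives the time, the measured TCP pose, the force, the opening and the grip force at its end, in the units of the state.
- get_obs(): the state, without advancing time (a new reading comes with each control period).
- snapshot(name): name is "scene" or "top"; returns a dict with "img" (420x560x3 uint8, red, green, blue), "range_z" (420x560 float32, m along the optical axis (not along the pixel's ray), 0 where there is no reading), "fx", "fy", "cx", "cy" (pixels), "distortion" ([k1, k2, p1, p2, k3] as OpenCV has them; the pictures are not rectified), "R" (3x3) and "t" (3): a world point X has camera coordinates R X + t. Camera axes: x right, y down, z forward; pixel columns grow to the right and rows downward; lengths in m; the calibration is good to about 2 mm. A picture is of the moment at which its call begins.
- close_job(): hands the job in; it is judged then, once.
The state is a dict: "time": time; "joint_positions": joint angles; "qvel": joint speeds; "joint_torque": joint torques, N m; "tool_pos": TCP position; "ee_rot": TCP orientation; "wrist_force": force on the tool from outside, world axes, zero at the start; "wrist_torque": the same for the moment, N m; "width": finger opening in m; "finger_force": force on a finger pad.
Only numpy, scipy, OpenCV 4.12 (cv2) and the standard library are available. Lean on these libraries where they do the work, as an engineer would, in place of code of your own. Each camera call takes 0.05 s, during which the arm holds its last target. There are 200 camera calls.

### The job

Take the diagnostic tablet out of its sloping charging dock and lean it on the steel bench stand, so the mechanic across the bench can read it: long lower edge down on the stand's base plate, back resting against the stand's upright rest, screen facing the same way as the stand's front lip, square to the stand and centred on it, leaning back about 20 degrees from upright. Put it down gently and ease it back until it is felt to touch the rest before letting go, so that it neither drops nor falls back; do not press hard on the stand. Leave the dock and the other things on the bench where they are.

Things in the scene. Friction and masses are not known exactly. Their poses are not given: they have to be found in the camera images.
- tablet: Rugged diagnostic tablet, dark rubber-cased slab 18 thick x 180 wide x 150 high mm, about 0.5 kg. Origin: centre of its long lower edge face. x points out of the screen (large dark glass side), y along the width, z up the screen. Starts in the dock, leaning back 28 degrees from upright.
- tablet_top (a point): Centre of the tablet's long upper edge, 150 mm from its origin along its z. It is a good place to grip: pinch the 18 mm thickness there, along the tablet's slope.
- dock: Fixed charging dock, base 150 x 160 x 10 mm. x points out of its front; its slot leans back 28 degrees (upper end towards -x). Origin: on the bench below the middle of the tablet's lower edge; slot floor 30 mm above it. Slot 150 wide (y), 20.5 mm front to back, open at the sides; up the slope its front lip is 14 high, its back plate 80. Pull the tablet out along the slope.
- stand: Fixed bench stand: steel base plate 190 (x) x 160 (y) x 12 mm. Origin: on the bench under the base's centre. x points to its front, where a lip 6 high, 6 thick runs along the edge (inner face at x = +89). Behind it stands the upright rest, whose place is not reported: see point stand_top.
- spray_can: Bystander: spray can standing upright, 58 mm diameter, 160 mm tall, origin at the centre of its underside. Leave alone.
- wrench: Bystander: steel spanner lying flat, 170 mm long along its x, origin under its middle. Leave alone.
- battery_pack: Bystander: power-tool battery pack, 90 x 75 x 65 mm, origin at the centre of its underside. Leave alone.
- stand_top (a point): Centre of the base plate's top, 12 mm over the bench, axes as the stand. On the base stands an aluminium rest: plate 120 wide (y), 8 thick, 80 high, front face square to x. It is clamped with that face anywhere from x = -55 to x = 0 mm of this point: not reported, find it by sight or touch. The clamp holds against up to 60 N.
Mind the look-alikes: they are no part of the job. Leave any brown or turquoise look-alike of the stand alone.

How it is judged:
By the outcome, as a careful person would: the job done as asked, in the order asked, and still so for the second after the job is handed in, with the robot touching nothing.
It also fails if it takes over 54 s, if anything falls off the work surface, if the arm or the gripper's body presses on something with over 40 N, if the wrist force passes 120 N, or if a joint passes its speed limit or range.

## Working session

There is one attempt and no reset: what is moved stays moved. The work goes in short steps, Python scripts to look and compute and a tool call to move; the robot and the scene stay as the last step left them, time stands still between calls to the robot, and variables do not carry over. Pictures are saved under pics/ and viewed, at most 10 in all, crops included, and the job is handed in when it is done.

Besides the shell and the picture viewer there is one more tool, called as name(argument=value, ...), one argument or row to a line, values as JSON. carry_out: Moves the arm, as the interface text tells. Its arguments: {"type":"object","properties":{"commands":{"type":"array","items":{"type":"array","items":{"type":"number"}}},"jaw":{"type":"number"}},"required":["commands"]}

```bash
mkdir -p pics; ls; cat > h.py <<'E'
from bench import *
import numpy as np, cv2, pickle
from scipy.spatial.transform import Rotation as Rn
def cloud(s):
    K=np.array([[s["fx"],0,s["cx"]],[0,s["fy"],s["cy"]],[0,0,1.]])
    h,w=s["range_z"].shape
    uv=np.stack(np.meshgrid(np.arange(w),np.arange(h)),-1).reshape(-1,1,2).astype(float)
    n=cv2.undistortPoints(uv,K,np.array(s["distortion"])).reshape(h,w,2)
    z=s["range_z"][...,None]
    P=np.concatenate([n*z,z],-1)
    W=(P-np.array(s["t"]))@np.array(s["R"])
    W[s["range_z"]==0]=np.nan
    return W
E
python3 - <<'E'
from h import *
for n in("scene","top"):
    s=snapshot(n); pickle.dump(s,open(n+".pkl","wb"))
    cv2.imwrite(f"pics/{n}0.png",cv2.resize(s["img"][...,::-1],(800,600)))
    print(n,s["fx"],-np.array(s["R"]).T@s["t"])
print(get_obs())
E
```

```text
pics
scene 379.57552751385026 [1.1654275  0.26359414 0.83693158]
top 471.6717389499563 [ 0.30385102 -0.11304435  1.20088308]
{'time': 0.1, 'joint_positions': array([-1.30110366e+00,  8.78551039e-02,  1.37207770e+00,  1.71204797e-05,
        1.68355440e+00, -1.03139097e-01]), 'qvel': array([-4.35001132e-05, -9.47350107e-04, -4.20836136e-03,  5.49892421e-04,
       -4.97057196e-05,  9.96931186e-04]), 'joint_torque': array([ 3.16137972e-03, -3.41249478e+01, -3.03303587e+01,  7.20374286e-02,
        3.04137426e-02, -1.06698708e-04]), 'tool_pos': array([ 0.20019457, -0.51176467,  0.20444829]), 'ee_rot': array([-3.13970992e+00, -2.11981462e-04,  3.72833478e-01]), 'wrist_force': array([-1.1938206 ,  0.11319045,  0.10205214]), 'wrist_torque': array([-0.00069191,  0.03339702, -0.00743167]), 'finger_force': 0.0, 'width': 0.09398767557024056}
```

View pics/scene0.png

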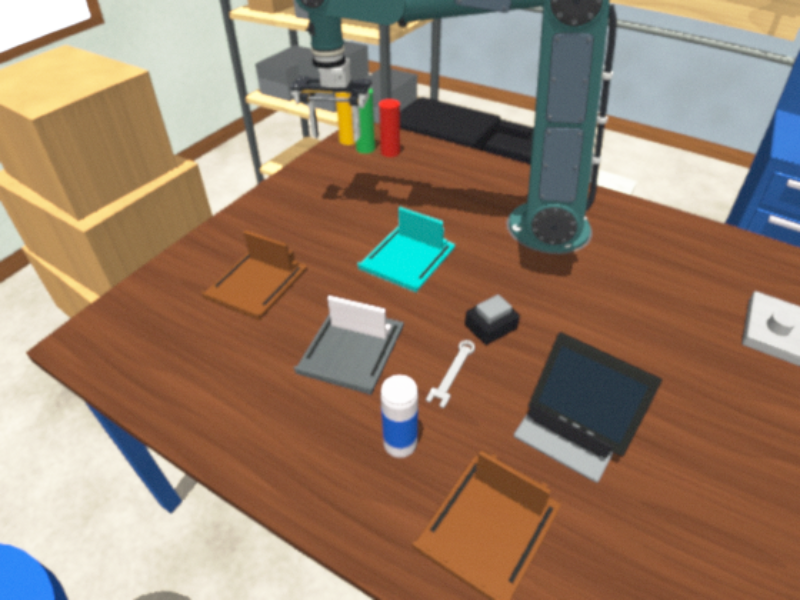

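View pics/top0.png

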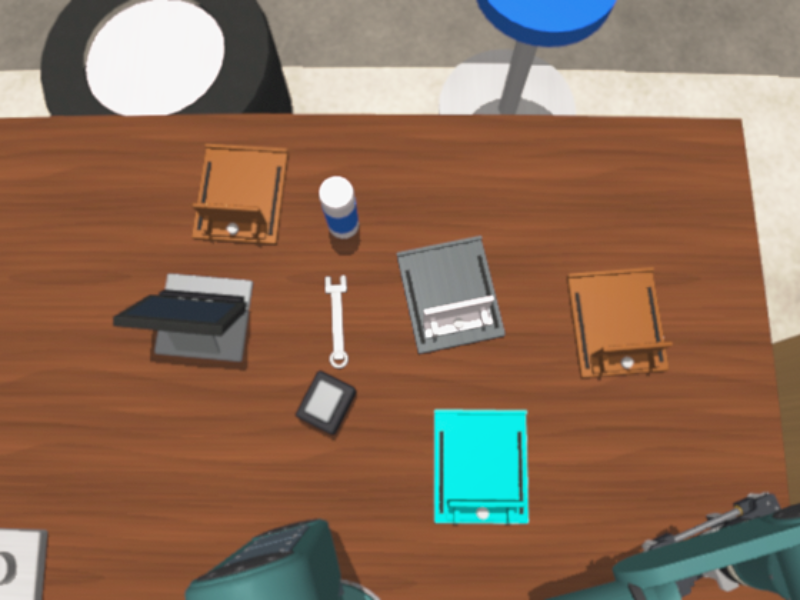

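Scene picture: the grey stand is at about (350,340) with its white rest behind. The tablet in its dock is at (595,400) with its screen facing +x. Top picture: stand plate at (450,295), rest near (460,307), tablet at (180,310). Now I'll measure both with the depth data.

```bash
cat > m.py <<'E'
from h import *
S={n:pickle.load(open(n+".pkl","rb")) for n in("scene","top")}
C={n:cloud(S[n]) for n in S}
def box(n,u0,u1,v0,v1): # 800x600 px
    f=.7
    sl=np.s_[int(v0*f):int(v1*f),int(u0*f):int(u1*f)]
    return C[n][sl].reshape(-1,3),S[n]["img"][sl].reshape(-1,3)
def rect(P):
    (c,s,a)=cv2.minAreaRect((P[:,:2]*1000).astype(np.float32)); return np.round(c,1),np.round(s,1),round(a,2)
E
python3 - <<'E'
from m import *
for n,b in(("top",(385,515,225,365)),("scene",(285,415,285,395))):
    P,I=box(n,*b); ok=~np.isnan(P[:,0]); P=P[ok];I=I[ok].astype(int)
    print(n,"table z",np.round(np.percentile(P[:,2],[2,10,50,90,98]),4))
    base=P[(abs(P[:,2]-.012)<.006)&(I.max(1)-I.min(1)<25)]
    print(" base",rect(base),len(base),np.median(base[:,2]))
    r=P[P[:,2]>.035]; print(" rest all",rect(r),len(r),r[:,2].max())
    t=P[P[:,2]>r[:,2].max()-.006]; print(" rest top",rect(t),len(t))
for n,b in(("top",(100,265,265,375)),("scene",(510,670,325,480))):
    P,I=box(n,*b); ok=~np.isnan(P[:,0]); P=P[ok];I=I[ok].astype(int)
    print(n, "zmax",P[:,2].max())
    d=P[(P[:,2]>.05)&(I.max(1)<110)]
    best=None;rng=np.random.default_rng(0)
    for _ in range(500):
        q=d[rng.choice(len(d),3,False)]; nn=np.cross(q[1]-q[0],q[2]-q[0]); 
        if np.linalg.norm(nn)<1e-4: continue
        nn/=np.linalg.norm(nn); m=abs((d-q[0])@nn)<.002
        if best is None or m.sum()>best.sum(): best=m
    q=d[best]; c=q.mean(0); nn=np.linalg.svd(q-c)[2][2]; nn*=np.sign(nn[0])
    print(" n",nn,"tilt",np.degrees(np.arcsin(nn[2])),"yaw",np.degrees(np.arctan2(nn[1],nn[0])),len(q),len(d))
    y=np.cross([0,0,1],nn);y/=np.linalg.norm(y); z=np.cross(nn,y)
    Y=(q-c)@y; Z=(q-c)@z
    print(" y,z ext",np.percentile(Y,[0.5,99.5]),np.percentile(Z,[0.5,99.5]),"c",c)
    yc=(Y.max()+Y.min())/2; zc=np.percentile(Z,99.8)
    print(" topedge",c+yc*y+zc*z - .009*nn, "y",y,"z",z, rect(np.c_[Y,Z]))
    P=P[(abs(P[:,2]-.010)<.005)]; 
    print(" dockbase",rect(P))
E
```

```text
top table z [-0.0051 -0.0029  0.0048  0.0174  0.0839]
 base (array([ 601.4, -202. ]), array([191.5, 159.9]), 11.96) 3489 0.01133805706776047
 rest all (array([ 548.5, -213.2]), array([ 36.5, 119.4]), 12.02) 457 0.09655086418510957
 rest top (array([ 561.8, -211.9]), array([  8.2, 116.5]), 12.22) 96
scene table z [-0.0008  0.0007  0.0055  0.0569  0.1617]
 base (array([ 605.1, -202.7]), array([188.9, 159.7]), 12.22) 2159 0.013940865346560131
 rest all (array([ 636.3, -112.5]), array([327.3,  93.4]), 54.03) 902 0.16490261135508835
 rest top (array([733.5, -11.1]), array([38. , 48.5]), 30.31) 260
top zmax 0.1692382973811704
 n [ 0.87587799 -0.07477776  0.47670329] tilt 28.47030924059945 yaw -4.879773321349297 1254 2019
 y,z ext [-0.08771939  0.08890775] [-0.07389524  0.05945255] c [0.54351637 0.25382498 0.11604426]
 topedge [0.50722385 0.25892251 0.16464682] y [ 0.08506519  0.99637539 -0.        ] z [-0.47497543  0.04055085  0.87906426] (array([ 2.1, -6.9]), array([180.6, 135.7]), 0.24)
 dockbase (array([556.2, 288.5]), array([203.5, 309.5]), 0.42)
scene zmax 0.16993325591431954
 n [ 0.87958128 -0.07262689  0.47017243] tilt 28.04548975223546 yaw -4.720196124795623 3197 4334
 y,z ext [-0.09112349  0.08627488] [-0.06846134  0.06398205] c [0.54772011 0.25635273 0.11137519]
 topedge [0.50935343 0.2574662  0.16418023] y [ 0.08228981  0.99660844 -0.        ] z [-0.46857781  0.0386904   0.88257458] (array([-2. , -2.3]), array([180.6, 135.8]), 0.25)
 dockbase (array([455.3, 262. ]), array([380. , 329.9]), 23.81)
```

```bash
cat > g.py <<'E'
from h import *
D=np.radians
def frame(yaw,lean):  # tablet axes as columns
    return Rn.from_euler("ZY",[yaw,-lean],degrees=True).as_matrix()
def tool(top,yaw,lean,depth):
    """TCP pose with the tablet's top centre 'top', TCP 'depth' below it along its slope"""
    T=frame(yaw,lean); R=np.c_[T[:,1],T[:,0],-T[:,2]]   # x_t=y, y_t=x, z_t=-z
    assert np.linalg.det(R)>0
    return np.array(top)-depth*T[:,2],R
def delta(p,R):
    o=get_obs(); R0=Rn.from_euler("xyz",o["ee_rot"]).as_matrix()
    print("t",round(o["time"],2),"d",np.round(R0.T@(p-o["tool_pos"]),4),"rot",np.round(Rn.from_matrix(R0.T@R).as_rotvec(),4))
    print("F",np.round(o["wrist_force"],2),"M",np.round(o["wrist_torque"],2),"w",round(o["width"],4),"ff",round(o["finger_force"],1),"q",np.round(o["joint_positions"],2))
E
cat > pre.py <<'E'
from g import *
p,R=tool([.5083,.2582,.1642],-4.8,28.2,-.07); print(p); delta(p,R)
E
python3 pre.py
```

```text
[0.47533746 0.26096794 0.22589124]
t 0.1 d [ 0.5377 -0.6195 -0.0202] rot [-0.4414  0.2728 -1.091 ]
F [-1.19  0.11  0.1 ] M [-0.    0.03 -0.01] w 0.094 ff 0.0 q [-1.3   0.09  1.37  0.    1.68 -0.1 ]
```

carry_out(
  commands=[
    [0.02,-0.023,-0.01,-0.02,0.01,-0.05],
    [0.05,-0.058,-0.02,-0.05,0.03,-0.12],
    [0.08,-0.093,-0.03,-0.09,0.05,-0.21],
    [0.11,-0.128,-0.035,-0.12,0.07,-0.3],
    [0.14,-0.163,-0.04,-0.16,0.09,-0.39],
  ],
  jaw=1,
)

```text
time: 0.6
tool_pos: [0.2717, -0.3077, 0.2454]
ee_rot: [2.967, -0.057, 0.772]
wrist_force: [0.3, -0.2, -0.2]
width: 0.0937
finger_force: 0.0
```

```bash
python3 pre.py
```

```text
[0.47533746 0.26096794 0.22589124]
t 0.6 d [ 0.5406 -0.2701  0.0034] rot [-0.283   0.1831 -0.6958]
F [ 0.28 -0.21 -0.17] M [0.02 0.04 0.03] w 0.0937 ff 0.0 q [-1.07 -0.37  1.71  0.1   1.65 -0.25]
```

carry_out(
  commands=[
    [0.043,-0.022,-0.005,-0.03,0.02,-0.07],
    [0.086,-0.044,-0.01,-0.07,0.045,-0.16],
    [0.129,-0.066,-0.01,-0.11,0.07,-0.26],
    [0.172,-0.088,-0.01,-0.15,0.1,-0.36],
    [0.215,-0.11,-0.01,-0.18,0.12,-0.46],
  ],
)

```text
time: 1.1
tool_pos: [0.3491, -0.0792, 0.2483]
ee_rot: [2.757, -0.045, 1.246]
wrist_force: [1.6, -0.7, 0.0]
width: 0.0942
finger_force: 0.0
```

```bash
python3 pre.py
```

```text
[0.47533746 0.26096794 0.22589124]
t 1.1 d [ 0.3613 -0.0043  0.0401] rot [-0.1018  0.0614 -0.2375]
F [ 1.55 -0.71  0.  ] M [ 0.07  0.07 -0.  ] w 0.0942 ff 0.0 q [-0.48 -0.69  1.92  0.1   1.54 -0.13]
```

carry_out(
  commands=[
    [0.045,0.005,0.005,-0.02,0.01,-0.05],
    [0.09,0.006,0.01,-0.04,0.025,-0.1],
    [0.135,0.004,0.015,-0.06,0.04,-0.15],
    [0.18,0.002,0.02,-0.08,0.05,-0.2],
    [0.225,0,0.025,-0.1,0.06,-0.235],
  ],
)

```text
time: 1.6
tool_pos: [0.4305, 0.1324, 0.2354]
ee_rot: [2.652, -0.0, 1.485]
wrist_force: [0.7, -0.9, -0.8]
width: 0.0939
finger_force: 0.0
```

```bash
python3 pre.py
```

```text
[0.47533746 0.26096794 0.22589124]
t 1.6 d [0.1319 0.0253 0.0243] rot [-0.0028  0.0004 -0.0016]
F [ 0.72 -0.9  -0.76] M [-0.02  0.13 -0.05] w 0.0939 ff 0.0 q [ 0.32 -0.49  1.87 -0.19  1.31  0.41]
```

carry_out(
  commands=[
    [0.03,0.005,0.004,0,0,0],
    [0.065,0.012,0.011,0,0,0],
    [0.1,0.02,0.018,0,0,0],
    [0.122,0.024,0.023,-0.002,0,-0.001],
    [0.132,0.025,0.024,-0.003,0,-0.002],
  ],
)

```text
time: 2.1
tool_pos: [0.4753, 0.2603, 0.2244]
ee_rot: [2.653, 0.002, 1.486]
wrist_force: [0.3, -0.4, 0.5]
width: 0.094
finger_force: 0.0
```

carry_out(
  commands=[
    [0,0,0,0,0,0],
    [0,0,0,0,0,0],
    [0,0,0,0,0,0],
    [0,0,0,0,0,0],
    [0,0,0,0,0,0],
  ],
)

```text
time: 2.6
tool_pos: [0.4756, 0.258, 0.2267]
ee_rot: [2.65, -0.0, 1.483]
wrist_force: [0.5, 0.1, 0.0]
width: 0.0938
finger_force: 0.0
```

```bash
python3 pre.py; python3 - <<'E'
from h import *
for n,b in(("top",(50,220,170,310)),("scene",(330,130,500,330))):
    s=snapshot(n); pickle.dump(s,open(n+"1.pkl","wb"))
a=pickle.load(open("top1.pkl","rb"))["img"][160:290,50:220]
b=pickle.load(open("scene1.pkl","rb"))["img"][170:345,330:500]
im=np.hstack([cv2.resize(a,(400,306))[:300],cv2.resize(b,(300,300))])
cv2.imwrite("pics/pre.png",im[...,::-1])
E
```

```text
[0.47533746 0.26096794 0.22589124]
t 2.6 d [ 0.003  -0.0009  0.0005] rot [-0.0006  0.0014 -0.0037]
F [0.51 0.09 0.04] M [-0.02  0.1  -0.01] w 0.0938 ff 0.0 q [ 0.58 -0.22  1.7  -0.31  1.28  0.7 ]
```

View pics/pre.png

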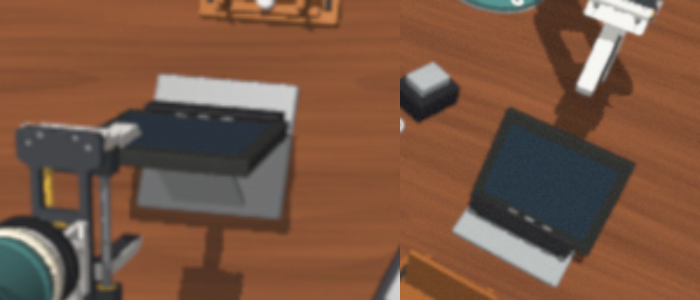

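Crop: in the top view (left half) the front finger ends near (138,132), left of the tablet's middle. In the scene view (right half) the finger is at (597,70), above the top edge. Parallax may explain this, so I'll check it with projections.

```bash
python3 - <<'E'
from g import *
o=get_obs(); R0=Rn.from_euler("xyz",o["ee_rot"]).as_matrix(); p=o["tool_pos"]
for n,(u0,v0,kx,ky,x0) in {"top":(50,160,400/170,306/130,0),"scene":(330,170,300/170,300/175,400)}.items():
    s=pickle.load(open(n+"1.pkl","rb")); K=np.array([[s["fx"],0,s["cx"]],[0,s["fy"],s["cy"]],[0,0,1.]])
    pts=np.array([p,p+R0@[0,.047,0],p-R0@[0,.047,0],[.5083,.2582,.1642]])
    uv=cv2.projectPoints(pts,cv2.Rodrigues(np.array(s["R"]))[0],np.array(s["t"]),K,np.array(s["distortion"]))[0][:,0]
    print(n,[((u-u0)*kx+x0,(v-v0)*ky) for u,v in uv])
    W=cloud(s); L=(W-p)@R0
    m=(abs(L[...,0])<.03)&(abs(L[...,1])<.065)&(L[...,2]>-.05)&(L[...,2]<.005); 
    q=L[m]; 
    for sg in(1,-1):
        a=q[q[:,1]*sg>.02]
        if len(a)>4: print(sg,len(a),np.round(np.percentile(a,[3,50,97],axis=0),4).tolist())
E
```

```text
top [(np.float64(129.64862185559963), np.float64(183.03091202350353)), (np.float64(128.78961612375835), np.float64(132.84549343540763)), (np.float64(130.60819339878964), np.float64(231.98088970313543)), (np.float64(155.85562787936425), np.float64(160.8846057091417))]
1 68 [[-0.0115, 0.048, -0.0428], [-0.0098, 0.0564, -0.0213], [0.0053, 0.0589, -0.0048]]
-1 116 [[-0.011, -0.0572, -0.0469], [-0.0074, -0.0475, -0.0252], [0.0069, -0.0457, -0.0026]]
scene [(np.float64(589.9579550065474), np.float64(86.97009968353878)), (np.float64(583.5939382725721), np.float64(93.76934640915682)), (np.float64(595.739635548793), np.float64(80.78155304870211)), (np.float64(570.5146139367201), np.float64(133.6504713959694))]
1 193 [[-0.0107, 0.0512, -0.0488], [-0.0018, 0.0596, -0.0274], [0.0068, 0.0623, -0.0039]]
-1 66 [[0.0005, -0.0529, -0.0481], [0.0046, -0.0469, -0.0252], [0.0084, -0.0431, -0.0036]]
```

Projections and finger depth agree with the measured poses, so the estimate holds. Descending.

carry_out(
  commands=[
    [0.002,-0.001,0.015,0,0,-0.003],
    [0.003,-0.001,0.035,0,0.001,-0.003],
    [0.003,-0.001,0.06,0,0.001,-0.003],
    [0.003,-0.001,0.08,0,0.001,-0.003],
    [0.003,-0.001,0.09,0,0.001,-0.003],
  ],
)

```text
time: 3.2
tool_pos: [0.5169, 0.2573, 0.144]
ee_rot: [2.653, 0.002, 1.487]
wrist_force: [0.2, 0.5, -0.2]
width: 0.0941
finger_force: 0.0
```

carry_out(
  commands=[
    [0,0,0.008,0,0,0],
    [0,0,0.014,0,0,0],
    [0,0,0.016,0,0,0],
    [0,0,0.016,0,0,0],
    [0,0,0.016,0,0,0],
  ],
  jaw=0.4,
)

```text
time: 3.7
tool_pos: [0.525, 0.2578, 0.1331]
ee_rot: [2.65, -0.0, 1.487]
wrist_force: [0.1, 0.4, 0.6]
width: 0.0574
finger_force: 0.0
```

```bash
sed -i 's/-\.07)/.035)/' pre.py; python3 pre.py;  python3 - <<'E'
from h import *
o=get_obs(); R0=Rn.from_euler("xyz",o["ee_rot"]).as_matrix(); p=o["tool_pos"]
for n in("top","scene"):
    s=snapshot(n); L=(cloud(s)-p)@R0; w=s["img"].max(-1)
    for nm,m in(("f",(abs(L[...,0])<.03)&(abs(L[...,1])<.05)&(L[...,2]>-.085)&(L[...,2]<-.045)),("tab",(abs(L[...,0])<.08)&(abs(L[...,0])>.02)&(abs(L[...,1])<.03)&(L[...,2]>-.04)&(L[...,2]<.03)&(w<110))):
        q=L[m]
        if nm=="tab": print(n,nm,len(q),np.round(np.percentile(q,[3,50,97],axis=0),4).tolist())
        else:
          for sg in(1,-1):
            a=q[q[:,1]*sg>.005]
            if len(a)>4: print(n,sg,len(a),np.round(np.percentile(a,[3,50,97],axis=0),4).tolist())
E
```

```text
[0.52478127 0.25681603 0.13335438]
t 3.7 d [-0.001  -0.     -0.0002] rot [-0.0002 -0.0004  0.0003]
F [0.09 0.38 0.61] M [-0.04  0.13  0.03] w 0.0574 ff 0.0 q [ 0.52 -0.08  1.77 -0.31  1.06  0.7 ]
top 1 9 [[-0.0106, 0.0352, -0.0599], [-0.009, 0.0393, -0.0482], [-0.0055, 0.0414, -0.0454]]
top -1 35 [[-0.0113, -0.0402, -0.0848], [-0.0064, -0.0313, -0.0585], [0.0049, -0.0296, -0.0461]]
top tab 471 [[-0.0779, -0.0079, -0.036], [-0.0448, 0.0069, -0.0302], [0.077, 0.0097, 0.0253]]
scene 1 162 [[-0.0108, 0.0365, -0.0833], [-0.0012, 0.0393, -0.0654], [0.0082, 0.0414, -0.0466]]
scene -1 13 [[0.0038, -0.0356, -0.0687], [0.006, -0.0283, -0.0586], [0.0076, -0.0233, -0.0467]]
scene tab 1488 [[-0.0762, 0.002, -0.0349], [0.0231, 0.01, -0.0054], [0.0766, 0.013, 0.0279]]
```

carry_out(
  commands=[
    [0,0,0,0,0,0],
    [0,0,0,0,0,0],
    [0,0,0,0,0,0],
    [0,0,0,0,0,0],
    [0,0,0,0,0,0],
  ],
  jaw=0.1,
)

```text
time: 4.3
tool_pos: [0.5253, 0.2574, 0.1327]
ee_rot: [2.65, 0.0, 1.487]
wrist_force: [1.5, -0.3, 0.5]
width: 0.0178
finger_force: 30.0
```

```bash
python3 pre.py
```

```text
[0.52478127 0.25681603 0.13335438]
t 4.3 d [-0.0007 -0.0001 -0.0008] rot [-0.0001  0.0003  0.0004]
F [ 1.54 -0.28  0.49] M [-0.08 -0.14 -0.  ] w 0.0178 ff 30.0 q [ 0.52 -0.08  1.77 -0.31  1.06  0.7 ]
```

Firm grip with low side force. Pulling along the slope.

carry_out(
  commands=[
    [0,0,-0.003,0,0,0],
    [0,0,-0.008,0,0,0],
    [0,0,-0.014,0,0,0],
    [0,0,-0.02,0,0,0],
    [0,0,-0.025,0,0,0],
  ],
  jaw=0,
)

```text
time: 4.8
tool_pos: [0.5139, 0.2577, 0.1535]
ee_rot: [2.65, 0.002, 1.487]
wrist_force: [8.0, -1.2, -6.4]
width: 0.0173
finger_force: 30.0
```

carry_out(
  commands=[
    [0,0,-0.01,0,0,0],
    [0,0,-0.025,0,0,0],
    [0,0,-0.045,0,0,0],
    [0,0,-0.06,0,0,0],
    [0,0,-0.07,0,0,0],
  ],
)

```text
time: 5.3
tool_pos: [0.4783, 0.2609, 0.2143]
ee_rot: [2.656, 0.002, 1.487]
wrist_force: [-0.7, 0.8, -5.4]
width: 0.018
finger_force: 30.0
```

```bash
python3 pre.py
```

```text
[0.52478127 0.25681603 0.13335438]
t 5.3 d [0.     0.0035 0.0933] rot [-0.0066  0.002   0.0008]
F [-0.68  0.79 -5.4 ] M [0.03 0.85 0.01] w 0.018 ff 30.0 q [ 0.58 -0.2   1.71 -0.31  1.26  0.7 ]
```

```bash
cat > st.py <<'E'
from g import *
import sys
SO=np.array([.6030,-.2023,.012]); SY=12.05
def origin_to_top(o_st,lean): # tablet origin in stand_top frame (m)
    return SO+Rn.from_euler("z",SY,degrees=True).apply(o_st)+.150*frame(SY,lean)[:,2]
def tgt(o_st,lean=20,depth=.035,dy=0):
    p,R=tool(origin_to_top(np.array(o_st)+[0,dy,0],lean),SY,lean,depth); print("tcp",np.round(p,4)); delta(p,R)
if __name__=="__main__": tgt(eval(sys.argv[1]),*map(float,sys.argv[2:]))
E
python3 st.py "[.02,0,.14]"
```

```text
tcp [ 0.5841 -0.2063  0.2601]
t 5.3 d [-0.4568  0.1489  0.0279] rot [ 0.1352  0.1214 -0.2684]
F [-0.68  0.79 -5.4 ] M [0.03 0.85 0.01] w 0.018 ff 30.0 q [ 0.58 -0.2   1.71 -0.31  1.26  0.7 ]
```

carry_out(
  commands=[
    [0,0.003,-0.01,0,0,0],
    [0,0.008,-0.024,0,0,0],
    [-0.01,0.016,-0.037,0,0,-0.005],
    [-0.03,0.024,-0.043,0.005,0.005,-0.015],
    [-0.055,0.032,-0.044,0.01,0.01,-0.03],
  ],
)

```text
time: 5.8
tool_pos: [0.4829, 0.2063, 0.2713]
ee_rot: [2.661, 0.005, 1.521]
wrist_force: [-0.4, -0.3, -5.8]
width: 0.0179
finger_force: 30.0
```

```bash
python3 st.py "[.02,0,.14]"
```

```text
tcp [ 0.5841 -0.2063  0.2601]
t 5.8 d [-0.407   0.1014  0.0681] rot [ 0.1305  0.1097 -0.2356]
F [-0.39 -0.27 -5.76] M [0.   0.72 0.01] w 0.0179 ff 30.0 q [ 0.45 -0.29  1.66 -0.23  1.34  0.5 ]
```

carry_out(
  commands=[
    [-0.03,0.006,0.003,0.008,0.007,-0.015],
    [-0.07,0.015,0.009,0.02,0.017,-0.035],
    [-0.11,0.026,0.016,0.034,0.029,-0.06],
    [-0.15,0.037,0.024,0.047,0.04,-0.085],
    [-0.19,0.048,0.032,0.06,0.05,-0.11],
  ],
)

```text
time: 6.3
tool_pos: [0.53, 0.0109, 0.265]
ee_rot: [2.723, 0.01, 1.64]
wrist_force: [1.0, -0.3, -5.5]
width: 0.0179
finger_force: 30.0
```

carry_out(
  commands=[
    [-0.04,0.009,0.006,0.012,0.01,-0.022],
    [-0.08,0.016,0.012,0.024,0.02,-0.045],
    [-0.12,0.022,0.017,0.04,0.033,-0.07],
    [-0.15,0.027,0.02,0.05,0.04,-0.09],
    [-0.17,0.03,0.022,0.06,0.048,-0.11],
  ],
)

```text
time: 6.8
tool_pos: [0.578, -0.1578, 0.2575]
ee_rot: [2.786, 0.008, 1.757]
wrist_force: [-0.3, 0.3, -6.2]
width: 0.0179
finger_force: 30.0
```

```bash
python3 st.py "[.02,0,.14]"
```

```text
tcp [ 0.5841 -0.2063  0.2601]
t 6.8 d [-0.0488 -0.002  -0.0031] rot [ 0.006   0.0155 -0.0196]
F [-0.28  0.31 -6.2 ] M [-0.15  0.55 -0.03] w 0.0179 ff 30.0 q [-0.49 -0.05  1.45  0.21  1.46 -0.67]
```

carry_out(
  commands=[
    [-0.015,-0.001,-0.001,0.002,0.005,-0.006],
    [-0.03,-0.001,-0.002,0.004,0.01,-0.013],
    [-0.042,-0.002,-0.003,0.006,0.015,-0.019],
    [-0.049,-0.002,-0.003,0.006,0.015,-0.02],
    [-0.049,-0.002,-0.003,0.006,0.015,-0.02],
  ],
)

```text
time: 7.3
tool_pos: [0.5845, -0.2038, 0.2605]
ee_rot: [2.79, -0.001, 1.782]
wrist_force: [0.2, 0.3, -5.8]
width: 0.0179
finger_force: 30.0
```

```bash
cat > hand.py <<'E'
from st import *
o=get_obs(); R0=Rn.from_euler("xyz",o["ee_rot"]).as_matrix(); p=o["tool_pos"]
for n in("top","scene"):
    s=snapshot(n); pickle.dump(s,open(n+"2.pkl","wb")); L=(cloud(s)-p)@R0; w=s["img"].astype(int).max(-1)
    m=(abs(L[...,0])<.12)&(L[...,1]<.03)&(L[...,1]>-.0)&(L[...,2]>-.045)&(L[...,2]<.13)&(w<110)
    q=L[m]; A=np.c_[q[:,0],q[:,2],np.ones(len(q))]; k=np.ones(len(q),bool)
    for _ in range(4):
        c=np.linalg.lstsq(A[k],q[k,1],rcond=None)[0]; k=abs(A@c-q[:,1])<.003
    g=q[k]
    print(n,len(g),"plane y=a x+b z+c",np.round(c,4),"x,z ext",np.round(np.percentile(g[:,[0,2]],[.3,99.7],axis=0),4).tolist(),rect2:=[np.round(v,2) for v in cv2.minAreaRect((g[:,[0,2]]*1000).astype(np.float32))])
E
python3 st.py "[.02,0,.14]"; python3 hand.py
python3 -c "
import pickle,cv2
a=pickle.load(open('scene2.pkl','rb'))['img'][130:290,180:340]
cv2.imwrite('pics/hov.png',cv2.resize(a,(560,560))[...,::-1])"
```

```text
tcp [ 0.5841 -0.2063  0.2601]
t 7.3 d [-0.0024 -0.001   0.0001] rot [ 0.0026 -0.0011  0.0007]
F [ 0.22  0.33 -5.84] M [-0.15  0.52  0.03] w 0.0179 ff 30.0 q [-0.57  0.02  1.38  0.25  1.49 -0.77]
top 251 plane y=a x+b z+c [-0.0111  0.0162  0.0075] x,z ext [[0.008, -0.0365], [0.0903, 0.1101]] [array([48.72, 39.66]), array([ 83.08, 152.99]), np.float64(0.07)]
scene 3412 plane y=a x+b z+c [-0.008  -0.0074  0.0101] x,z ext [[-0.0889, -0.0341], [0.0893, 0.1126]] [array([-0.2 , 39.41]), array([180.18, 148.58]), np.float64(0.03)]
```

View pics/hov.png

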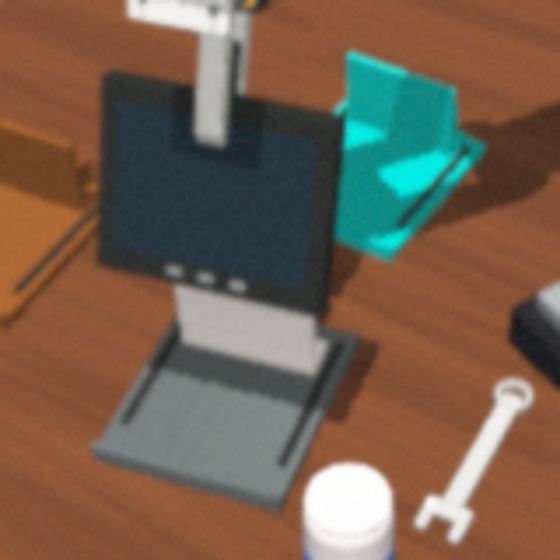

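Crop: the tablet hangs square and centred above the grey stand. Its lower edge runs (100,262)–(330,312), the white rest is just behind at (250,330), and the wrench and can are clear. In-hand centring is within 1 mm.

```bash
python3 st.py "[.012,0,.013]"
```

```text
tcp [ 0.5763 -0.208   0.1331]
t 7.4 d [-0.004  -0.0527  0.1167] rot [ 0.0032 -0.0024  0.0018]
F [ 0.54 -0.11 -6.33] M [-0.09  0.56 -0.  ] w 0.0178 ff 30.0 q [-0.56  0.01  1.38  0.25  1.49 -0.76]
```

carry_out(
  commands=[
    [-0.001,-0.005,0.011,0,0,0],
    [-0.002,-0.014,0.031,0.001,0,0],
    [-0.003,-0.024,0.054,0.002,-0.001,0.001],
    [-0.003,-0.034,0.077,0.003,-0.001,0.001],
    [-0.003,-0.041,0.092,0.003,-0.001,0.001],
  ],
)

```text
time: 7.9
tool_pos: [0.577, -0.2055, 0.1567]
ee_rot: [2.796, -0.003, 1.783]
wrist_force: [-0.4, -0.1, -6.6]
width: 0.0177
finger_force: 30.0
```

carry_out(
  commands=[
    [0,-0.005,0.011,0,0,0],
    [0,-0.009,0.019,0,0,0],
    [0,-0.011,0.023,0,0,0],
    [0,-0.012,0.025,0,0,0],
    [0,-0.012,0.025,0,0,0],
  ],
)

```text
time: 8.4
tool_pos: [0.5763, -0.2077, 0.1334]
ee_rot: [2.791, 0.0, 1.782]
wrist_force: [-0.1, -0.1, -5.9]
width: 0.0178
finger_force: 30.0
```

```bash
python3 st.py "[.012,0,.013]";python3 hand.py
python3 -c "
import pickle,cv2,numpy as np
a=pickle.load(open('scene2.pkl','rb'))['img'][140:290,180:320]
b=pickle.load(open('top2.pkl','rb'))['img'][130:280,240:380]
cv2.imwrite('pics/low.png',cv2.resize(np.hstack([a,b]),(800,429))[...,::-1])"
```

```text
tcp [ 0.5763 -0.208   0.1331]
t 8.4 d [-0.0003 -0.0002  0.0003] rot [ 0.0015 -0.0001  0.0009]
F [-0.06 -0.12 -5.91] M [-0.14  0.53 -0.03] w 0.0178 ff 30.0 q [-0.58  0.05  1.6   0.26  1.25 -0.84]
top 269 plane y=a x+b z+c [-0.0036  0.0113  0.0073] x,z ext [[-0.0871, -0.037], [0.0902, 0.1291]] [array([ 2.2 , 46.59]), array([167.11, 177.48]), np.float64(89.38)]
scene 2721 plane y=a x+b z+c [-0.0014 -0.0005  0.0094] x,z ext [[-0.0908, -0.0364], [0.088, 0.1129]] [array([-1.51, 46.41]), array([167.04, 180.65]), np.float64(89.91)]
```

View pics/low.png

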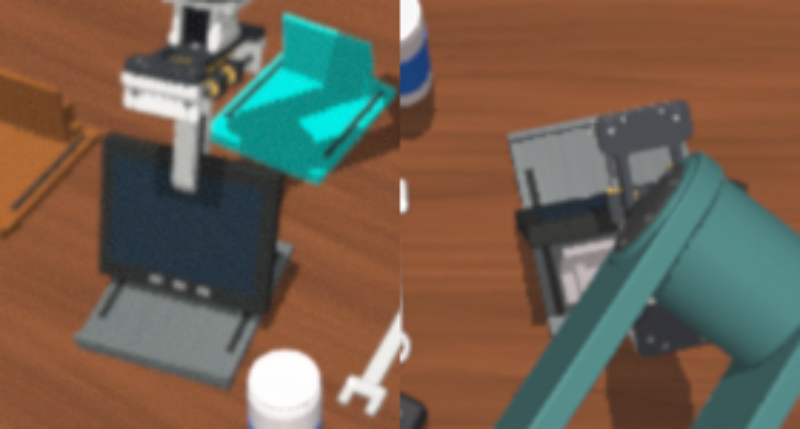

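Crop: the tablet is just over the base plate at the left (190,290), centred, and still clear of the rest. Lowering slowly.

carry_out(
  commands=[
    [0,-0.0005,0.0015,0,0,0],
    [0,-0.001,0.003,0,0,0],
    [0,-0.0015,0.0045,0,0,0],
    [0,-0.002,0.0055,0,0,0],
    [0,-0.002,0.006,0,0,0],
  ],
)

```text
time: 9.0
tool_pos: [0.576, -0.2074, 0.1261]
ee_rot: [2.792, -0.001, 1.782]
wrist_force: [0.3, -0.3, -5.1]
width: 0.018
finger_force: 30.0
```

carry_out(
  commands=[
    [0,-0.0002,0.0005,0,0,0],
    [0,-0.0003,0.001,0,0,0],
    [0,-0.0005,0.0015,0,0,0],
    [0,-0.0007,0.002,0,0,0],
    [0,-0.0007,0.002,0,0,0],
  ],
)

```text
time: 9.5
tool_pos: [0.5763, -0.2075, 0.1245]
ee_rot: [2.792, -0.0, 1.782]
wrist_force: [0.3, 0.4, -5.6]
width: 0.0173
finger_force: 30.0
```

Not touching yet (about 1–2 mm left). Continuing in 1 mm steps.

carry_out(
  commands=[
    [0,-0.0001,0.0003,0,0,0],
    [0,-0.0002,0.0006,0,0,0],
    [0,-0.0003,0.0009,0,0,0],
    [0,-0.0003,0.001,0,0,0],
    [0,-0.0003,0.001,0,0,0],
  ],
)

```text
time: 10.0
tool_pos: [0.5764, -0.2076, 0.1244]
ee_rot: [2.791, 0.0, 1.782]
wrist_force: [-3.7, 1.4, 1.7]
width: 0.0177
finger_force: 30.0
```

carry_out(
  commands=[
    [0,-0.0001,0.0003,0,0,0],
    [0,-0.0002,0.0006,0,0,0],
    [0,-0.0003,0.0009,0,0,0],
    [0,-0.0003,0.001,0,0,0],
    [0,-0.0003,0.001,0,0,0],
  ],
)

```text
time: 10.5
tool_pos: [0.5765, -0.2075, 0.1243]
ee_rot: [2.791, 0.001, 1.782]
wrist_force: [-6.8, 1.2, 6.1]
width: 0.018
finger_force: 30.0
```

Contact felt (about 12 N). Lifting to a light touch, then easing back along the stand's −x.

carry_out(
  commands=[
    [0,0.0003,-0.0009,0,0,0],
    [0,0.0004,-0.0012,0,0,0],
    [0,-0.001,-0.0017,0,0,0],
    [0,-0.002,-0.0021,0,0,0],
    [0,-0.0025,-0.0023,0,0,0],
  ],
)

```text
time: 11.0
tool_pos: [0.5748, -0.2081, 0.1242]
ee_rot: [2.788, 0.0, 1.781]
wrist_force: [3.4, 0.9, -1.5]
width: 0.0176
finger_force: 30.0
```

```bash
python3 st.py "[-.0007,0,.0041]"
```

```text
tcp [ 0.5638 -0.2107  0.1242]
t 11.0 d [-0.0002 -0.0105 -0.0039] rot [0.0045 0.0002 0.0004]
F [ 3.43  0.89 -1.46] M [ 0.24 -0.71  0.16] w 0.0176 ff 30.0 q [-0.58  0.05  1.62  0.26  1.23 -0.85]
```

carry_out(
  commands=[
    [0,-0.001,-0.0008,0,0,0],
    [0,-0.0025,-0.0013,0,0,0],
    [0,-0.004,-0.0019,0,0,0],
    [0,-0.005,-0.0022,0,0,0],
    [0,-0.0055,-0.0024,0,0,0],
  ],
)

```text
time: 11.5
tool_pos: [0.5676, -0.2097, 0.1243]
ee_rot: [2.791, 0.0, 1.782]
wrist_force: [2.9, -0.6, -1.1]
width: 0.0182
finger_force: 30.0
```

```bash
python3 st.py "[-.0007,0,.0041]"
```

```text
tcp [ 0.5638 -0.2107  0.1242]
t 11.5 d [-0.0001 -0.0037 -0.0012] rot [0.0015 0.     0.0005]
F [ 2.86 -0.6  -1.1 ] M [ 0.07 -0.85 -0.04] w 0.0182 ff 30.0 q [-0.59  0.04  1.63  0.26  1.24 -0.86]
```

carry_out(
  commands=[
    [0,-0.0004,-0.0002,0,0,0],
    [0,-0.0008,-0.0003,0,0,0],
    [0,-0.0012,-0.0004,0,0,0],
    [0,-0.0016,-0.0006,0,0,0],
    [0,-0.002,-0.0007,0,0,0],
  ],
)

```text
time: 12.0
tool_pos: [0.5656, -0.2099, 0.1243]
ee_rot: [2.791, -0.0, 1.782]
wrist_force: [3.8, -0.9, -0.9]
width: 0.0175
finger_force: 30.0
```

carry_out(
  commands=[
    [0,-0.0003,-0.0001,0,0,0],
    [0,-0.0006,-0.0002,0,0,0],
    [0,-0.0009,-0.0003,0,0,0],
    [0,-0.0012,-0.0004,0,0,0],
    [0,-0.0014,-0.0005,0,0,0],
  ],
)

```text
time: 12.5
tool_pos: [0.565, -0.21, 0.1242]
ee_rot: [2.789, -0.0, 1.782]
wrist_force: [9.0, 0.1, -3.4]
width: 0.0182
finger_force: 30.0
```

```bash
python3 st.py "[-.0007,0,.0041]"
```

```text
tcp [ 0.5638 -0.2107  0.1242]
t 12.5 d [-0.0004 -0.0012 -0.0004] rot [ 0.0034 -0.0004  0.0006]
F [ 8.97  0.08 -3.43] M [ 0.04 -1.68 -0.04] w 0.0182 ff 30.0 q [-0.6   0.03  1.64  0.27  1.24 -0.87]
```

Rest contact felt: the force steps from 3.8 to 9 N and the motion stalls. Seating the lower edge a touch, then checking before release.

carry_out(
  commands=[
    [0,0.0001,0.0003,0,0,0],
    [0,0.0002,0.0006,0,0,0],
    [0,0.0002,0.0007,0,0,0],
    [0,0.0002,0.0007,0,0,0],
    [0,0.0002,0.0007,0,0,0],
  ],
)

```text
time: 13.0
tool_pos: [0.5651, -0.21, 0.1242]
ee_rot: [2.79, 0.0, 1.782]
wrist_force: [4.7, 0.7, 0.1]
width: 0.0175
finger_force: 30.0
```

```bash
python3 st.py "[-.0007,0,.0041]"; python3 - <<'E'
import pickle,cv2,numpy as np
from h import *
s=snapshot("scene");t=snapshot("top")
a=s['img'][140:290,180:320]
b=t['img'][130:280,240:380]
cv2.imwrite('pics/con.png',cv2.resize(np.hstack([a,b]),(800,429))[...,::-1])
E
```

```text
tcp [ 0.5638 -0.2107  0.1242]
t 13.0 d [-0.0004 -0.0013 -0.0005] rot [ 0.0028 -0.0002  0.0008]
F [4.73 0.7  0.1 ] M [ 0.14 -1.4   0.06] w 0.0175 ff 30.0 q [-0.6   0.03  1.64  0.27  1.24 -0.87]
```

View pics/con.png

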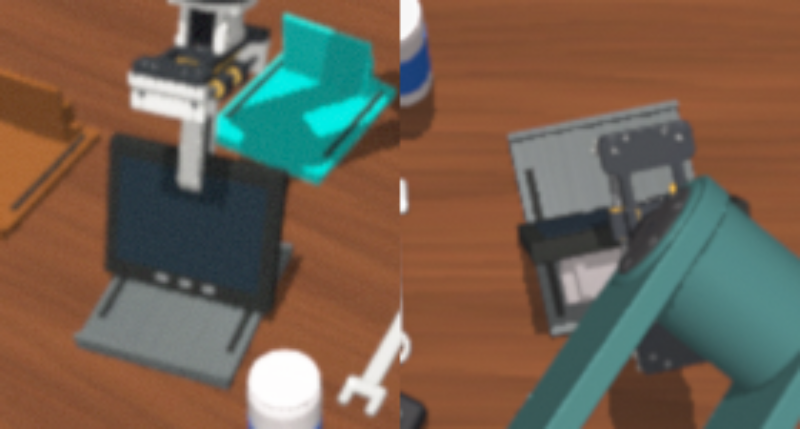

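Crop: the tablet sits on the plate and touches the rest, square and centred, with about 6 N on the base and 5 N on the rest. Releasing partly first.

carry_out(
  commands=[
    [0,0,0,0,0,0],
    [0,0,0,0,0,0],
    [0,0,0,0,0,0],
    [0,0,0,0,0,0],
    [0,0,0,0,0,0],
  ],
  jaw=0.45,
)

```text
time: 13.6
tool_pos: [0.5638, -0.2101, 0.1228]
ee_rot: [2.793, -0.001, 1.782]
wrist_force: [0.2, -0.8, -0.0]
width: 0.0422
finger_force: 0.0
```

```bash
python3 st.py "[-.0007,0,.0041]";sed -i 's/-\.0)&(L/-.02)\&(L/' hand.py; python3 hand.py
```

```text
tcp [ 0.5638 -0.2107  0.1242]
t 13.6 d [-0.0006  0.0004 -0.0013] rot [-0.0005 -0.0013  0.0004]
F [ 0.15 -0.77 -0.01] M [-0.08  0.03 -0.03] w 0.0422 ff 0.0 q [-0.6   0.03  1.64  0.27  1.24 -0.87]
top 251 plane y=a x+b z+c [-0.0259  0.0612  0.007 ] x,z ext [[-0.0881, -0.0379], [0.0905, 0.1251]] [array([ 0.96, 43.32]), array([179.  , 164.23]), np.float64(0.04)]
scene 2601 plane y=a x+b z+c [-0.0032  0.0041  0.0109] x,z ext [[-0.0907, -0.0375], [0.0881, 0.1201]] [array([-1.46, 43.59]), array([163.37, 180.67]), np.float64(89.84)]
```

Tablet stays put. Withdrawing along the slope.

carry_out(
  commands=[
    [0,0,-0.005,0,0,0],
    [0,0,-0.018,0,0,0],
    [0,0,-0.035,0,0,0],
    [0,0,-0.055,0,0,0],
    [0,0,-0.07,0,0,0],
  ],
)

```text
time: 14.2
tool_pos: [0.5408, -0.2156, 0.1918]
ee_rot: [2.79, 0.002, 1.782]
wrist_force: [0.2, 0.2, 0.7]
width: 0.0421
finger_force: 0.0
```

carry_out(
  commands=[
    [0,-0.01,-0.015,0,0,0],
    [0,-0.03,-0.035,0,0,0],
    [0,-0.06,-0.05,0,0,0],
    [0,-0.085,-0.055,0,0,0],
    [0,-0.1,-0.06,0,0,0],
  ],
)

```text
time: 14.7
tool_pos: [0.4266, -0.2393, 0.2113]
ee_rot: [2.793, -0.0, 1.781]
wrist_force: [0.7, -0.4, -0.3]
width: 0.0426
finger_force: 0.0
```

carry_out(
  commands=[
    [0,0,0,0,0,0],
    [0,0,0,0,0,0],
    [0,0,0,0,0,0],
    [0,0,0,0,0,0],
    [0,0,0,0,0,0],
  ],
)

```text
time: 15.2
tool_pos: [0.4293, -0.2388, 0.211]
ee_rot: [2.792, -0.001, 1.783]
wrist_force: [0.1, -0.8, -0.4]
width: 0.0425
finger_force: 0.0
```

```bash
python3 - <<'E'
from st import *
s=snapshot("scene");t=snapshot("top")
for sn in(s,t):
    W=cloud(sn); L=(W-SO)@Rn.from_euler("z",SY,degrees=True).as_matrix()
    I=sn["img"].astype(int).max(-1)
    m=(abs(L[...,0]+.02)<.07)&(abs(L[...,1])<.12)&(L[...,2]>.012)&(L[...,2]<.165)&(I<110)
    q=L[m];A=np.c_[q[:,1:],np.ones(len(q))];k=np.ones(len(q),bool)
    for _ in range(6): c=np.linalg.lstsq(A[k],q[k,0],rcond=None)[0];k=abs(A@c-q[:,0])<.003
    g=q[k];print(len(g),"lean",np.degrees(np.arctan(-c[1])),"yaw err",np.degrees(np.arctan(-c[0])),"x0",c[2],"y",np.percentile(g[:,1],[.3,99.7]),"z",g[:,2].max())
o=get_obs();print(o["time"],o["tool_pos"],o["wrist_force"])
cv2.imwrite('pics/fin.png',cv2.resize(np.hstack([s['img'][100:360],t['img'][100:360]]),(800,186*1))[...,::-1])
E
```

```text
2600 lean 20.395428290855467 yaw err 0.2779634471061612 x0 0.012874850479111799 y [-0.08957818  0.08829279] z 0.15033684718364984
535 lean 22.914984822301598 yaw err 0.029875844590135387 x0 0.01410924855788892 y [-0.08717111  0.09084914] z 0.15024769602337013
15.3 [ 0.42920847 -0.23889146  0.21101796] [-0.15023343 -0.28134014 -0.277212  ]
```

View pics/fin.png

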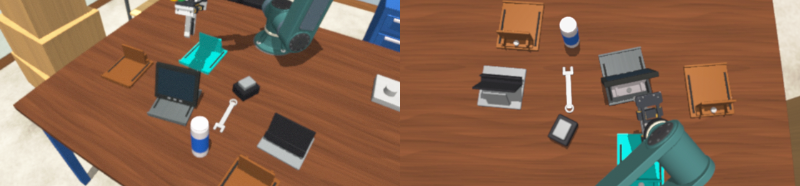

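The tablet stands on the grey stand at (180,85) in the scene view, leaning about 20.4° and centred within 1 mm. The dock is empty and the bystanders have not moved. The arm is clear.

```bash
python3 -c "
from bench import *
print(close_job())"
```

```text
the job is handed in; nothing more can be done
None
```

The tablet is leaning on the steel stand at about 20° by my measurement, square to it and centred within about 2 mm; I felt it touch the rest at about 9 N before letting go, and handed the job in at 15.3 s with the arm clear and nothing else seen to have moved.

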